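Hang the washed screen scrubber back on its hook

ROBOT

A 6-joint arm with a two-finger parallel gripper is mounted at the origin on a cart in front of the work surface, level with it; the furniture and walls round the work are solid. World frame = base frame: x ahead of the robot, y to its left, z up, the work surface at z = 0. Lengths are in m, angles in rad, forces in N, time in s.
With the tool pointing down it reaches from about 0.375 to 0.9 m from the base axis. Payload 3.1 kg.
Tool frame: the origin (TCP) lies at the very end of the fingers, on their centre line; the grasp point (between the pads) lies 19 mm behind it (tcp_to_grasp is the distance from the TCP to the grasp point, in m); z points along the fingers, y is the direction in which the jaws open and shut (so a half turn about z gives the same grasp; the last joint's range is limited). The gripper opens to 85 mm and grips with 20 to 120 N. Pads are 22 mm wide; open, the fingers measure 114 mm over their backs; the gripper's body (76 mm by 85 mm) begins 54 mm behind the grasp point. The pads swing forward as they close: fully open they stand 13 mm farther back than shut.
Start: joints at [1.151, 0.527, 1.433, -0, 1.181, -0.178], TCP at [0.149, 0.607, 0.231] pointing down, gripper open.
Joint ranges: [-3.08, 3.08], [-0.75, 2.2], [0.22, 2.44], [-1.43, 4.57], [0, 2.65], [-2.85, 2.85]. Speed limits (rad/s): [2.79, 2.79, 3.14, 3.14, 3.14, 3.14].

INTERFACE

Orientations are given as a unit quaternion [x, y, z, w].
In Python, from station import sense, snapshot, camera_info, sign_off, tcp_to_grasp gives the robot as it stands.
- The arm moves only by the shell command python3 -m inch 'ROWS' [FORCE]. ROWS is JSON, a list of rows, each a list of 3 entries, a list of its own where there are three numbers: the closure, from -1 (fully open) to 1 (shut), so that 0 is half open, then the shift along the tool's x, y, z normalised to -1 to 1, where 1 is 10 cm, then the turn, a rotation vector about the tool's x, y, z normalised to -1 to 1, where 1 is 360 degrees. In form: [[jaw, [dx, dy, dz], [ax, ay, az]], ...]. A call has 1 to 20 rows; each row is the pose to reach, as a shift and turn from the pose commanded when the call began, along the tool's axes at that moment, turning the shorter way round; what a row does not reach only later rows make up. A row lasts 1/10 s, in which the tool goes at most 50 mm and 8.59 degrees, less where a joint would pass 70% of its speed; a pose out of reach is approached as far as the arm can. A call with a number of a shift or a turn outside -1 to 1 is refused whole. A call with a gripper value outside its range is refused whole. The fingers move at their own pace and stop on an object; FORCE is the grip in N (left out, the last holds). Time passes only in rows, so rows that repeat a pose let the fingers close. It gives the time, the measured TCP pose, the force and the opening at its end, in the units of the state.
- sense(): the state, without advancing time (a new reading comes with each control period).
- snapshot(name): name is "scene" or "side" or "wrist"; returns (picture, depth): 384x512x3 uint8, blue, green, red; 384x512 float32, m along the optical axis (not along the pixel's ray), 0 where there is no reading.
- camera_info(name): a dict with "K" (3x3 intrinsics, pixels), "origin" and "orientation" of the camera in the world. Camera axes: x right, y down, z forward; pixel columns grow to the right and rows downward; lengths in m; the calibration is good to about 2 mm. A picture is of the moment at which its call begins: read the wrist's pose just before it. camera_info takes no time and is no camera call; for the wrist camera it gives the pose at the moment of the call.
- sign_off(): hands the job in, once; it reports no verdict.
The state is a dict: "t": time; "q": joint angles; "qd": joint speeds; "tau": joint torques, N m; "tcp_pos": TCP position; "tool_rot": TCP orientation; "force": force on the tool from outside, world axes, zero at the start; "ft_torque": the same for the moment, N m; "finger_gap": opening from 0.0 (shut) to 1.0 (fully open).
Only numpy, scipy, OpenCV 4.12 (cv2) and the standard library are available. Lean on these libraries where they do the work, as an engineer would, in place of code of your own. Each camera call takes 0.05 s, during which the arm holds its last target.

TASK

The red-handled scrubber has drained: lift it out of the wire drain stand (only the ends of its grip are free there), stand it upright on the bench top clear of the stand and let go. Then take it again the other way, as the rack has room for fingers only in front of and behind the grip, and hang it on the free hook with the red tag, without knocking the scrubbers that hang beside it out of place.

Things in the scene. Friction and masses are not known exactly. Their poses are not given: they have to be found in the camera images.
- scrubber_red_grip (a point): Centre of the grip of the red-handled scrubber, the loose tool to hang (about 0.2 kg, 126 mm tall, starts upright in the drain stand). Axes: z up the tool, y along the grip, x through its thickness. The grip is a red block 28 (x) x 62 (y) x 36 (z) mm. Below it comes a round neck 16 mm thick and 48 mm long, then the foot. Front and back are alike.
- red_foot (a point): Centre of the flat underside of the red scrubber's foot, 108 mm below the centre of its grip; same axes. The foot is 32 (x) x 62 (y) x 42 (z) mm, and the tool stands on it by itself.
- stand_top (a point): Drain stand, fixed, grey plate with two wire hoops: point midway between the hoops, level with their tops, 134 mm above the bench. Axes: z up, y along the scrubber's grip. The hoops (x = +-21.5 mm, wire 6 mm, y within +-23 mm) reach 2 mm above the grip and stand 4.5 mm off its faces: no room for a finger. The grip's ends (y = +-31 mm) are free.
- stand_floor (a point): Drain stand: middle of its 70 x 90 mm plate, 6 mm above the bench, where the red scrubber's foot stands with 2 mm of play, between lips 11 mm high. Lift it straight up by 140 mm to clear the hoops.
- free_seat (a point): Where the centre of the red scrubber's grip comes when hung on the free, red-tagged hook. Axes: x level into the rack along the prongs, y along the rack, z up. The grip's underside rests on two prongs (10 mm thick, tops 18 mm below this point and 150 mm above the bench, axes at y = +-18 mm), the neck in the 26 mm between them, the grip along y, either face in front.
- free_tips (a point): Midway between the turned-up prong tips of the free hook, level with their highest points: 42 mm before the seat (-x), 11 mm above the prong tops. Same axes. The foot is wider than the fork, so the tool enters here along +x with the grip's underside above the tips and is then lowered. Neighbours hang 74 mm to either side, 62 mm wide: 12 mm gaps, no room for fingers at the grip's ends.
- tag (a point): Centre of the red tag plate (34 x 30 mm, fixed) on the rail behind the free hook, 73 mm behind the seat, its top 28 mm above the prong tops. The rail's front face lies 67 mm behind the seat; the rail stays below the prong tops.
- scrubber_blue_grip (a point): Blue-handled scrubber, same make as the red one. Site at the centre of its grip. It hangs loose on its hook and must stay there.
- scrubber_yellow_grip (a point): Yellow-handled scrubber, same make as the red one. Site at the centre of its grip. It hangs loose on its hook and must stay there.
- scrubber_white_grip (a point): White-handled scrubber, same make as the red one. Site at the centre of its grip. It hangs loose on its hook and must stay there.
Not all that is in view belongs to the job. Leave any orange look-alike of the part that bears scrubber_red_grip alone.

How it is judged:
On the way:
1. the red scrubber stands upright on the bench top, more than 90 mm from the stand's centre, and the fingers have let go of it (height (world z) of scrubber_red_grip between 0.103 and 0.113 m and angle between scrubber_red_grip's own z axis and vertical below 0.1 rad and horizontal distance between scrubber_red_grip and stand_top above 0.09 m and contact force between the fingers and anything else below 0.3 N), for 0.2 s.
At the end, for the whole second after the job is handed in: The red scrubber hangs still on the red-tagged hook, its grip on both prongs behind the upturned tips (height within 5 mm, sideways 9 mm, lengthwise -24 to +55 mm of the seat), upright within 0.1 rad, along the rack within 0.3 rad; the others hang in their places (y of scrubber_red_grip in the frame of free_seat between -0.009 and 0.009 m and x of scrubber_red_grip in the frame of free_seat between -0.024 and 0.055 m and z of scrubber_red_grip in the frame of free_seat between -0.005 and 0.005 m and angle between scrubber_red_grip's own z axis and vertical below 0.1 rad and angle between the y axis of scrubber_red_grip and the y axis of free_seat, either way round below 0.3 rad); the robot touches nothing.
It fails at once if the blue scrubber is knocked out of its place (moved by more than 20 mm, or tilted by more than 0.3 rad) (distance of scrubber_blue_grip from where it was at the start of the episode above 0.02 m or angle between scrubber_blue_grip's own z axis and vertical above 0.3 rad).
It fails at once if the yellow scrubber is knocked out of its place (moved by more than 20 mm, or tilted by more than 0.3 rad) (distance of scrubber_yellow_grip from where it was at the start of the episode above 0.02 m or angle between scrubber_yellow_grip's own z axis and vertical above 0.3 rad).
It fails at once if the white scrubber is knocked out of its place (moved by more than 20 mm, or tilted by more than 0.3 rad) (distance of scrubber_white_grip from where it was at the start of the episode above 0.02 m or angle between scrubber_white_grip's own z axis and vertical above 0.3 rad).
It also fails if it takes over 46 s, if anything falls off the work surface, if the arm or the gripper's body presses on something with over 40 N, if the wrist force passes 120 N, or if a joint passes its speed limit or range.

## Working session

There is one attempt and no reset: what is moved stays moved. The work goes in short steps, Python scripts to look and compute and a shell command to move; the robot and the scene stay as the last step left them, time stands still between calls to the robot, and variables do not carry over. Pictures are saved under pics/ and viewed, and the job is handed in when it is done.

```bash
ls; mkdir -p pics; python3 - <<'E'
from station import *
import cv2,json
print(sense()); print(tcp_to_grasp)
for n in ("scene","side","wrist"):
    i=camera_info(n); print(n,i)
    p,d=snapshot(n); cv2.imwrite(f"pics/{n}0.png",p)
    import numpy as np; np.savez(f"pics/{n}0.npz",p=p,d=d,K=i["K"],o=i["origin"],r=i["orientation"])
E
```

```text
pics
{'t': 0.0, 'q': array([ 1.15149710e+00,  5.28439634e-01,  1.43394578e+00, -7.33987169e-06,
        1.18138398e+00, -1.78512339e-01]), 'qd': array([-0.00171736,  0.0006106 , -0.0001358 , -0.00091224, -0.00039527,
        0.00018807]), 'tau': array([-1.70390187e-03, -4.42355955e+01, -1.78022522e+01, -4.00505342e-04,
        8.49107048e-03,  2.48332746e-06]), 'tcp_pos': array([0.14871889, 0.60629231, 0.23033609]), 'tool_rot': array([ 1.20101354e-01,  9.92761039e-01, -1.04110866e-03, -3.17253747e-04]), 'force': array([-0.33926972,  0.09105993, -0.20288546]), 'ft_torque': array([-0.06285449, -0.00995494, -0.01475359]), 'finger_gap': 0.9974762536728662}
0.0187
scene {'K': array([[351.82862211,   0.        , 251.95231549],
       [  0.        , 351.82862211, 194.53948118],
       [  0.        ,   0.        ,   1.        ]]), 'origin': array([ 0.14540247, -0.53828697,  0.63727831]), 'orientation': array([ 0.84905262, -0.28203313,  0.14329774, -0.42312257])}
side {'K': array([[353.64769193,   0.        , 252.0236835 ],
       [  0.        , 353.64769193, 189.95465529],
       [  0.        ,   0.        ,   1.        ]]), 'origin': array([0.39223988, 0.74059845, 0.73150117]), 'orientation': array([-0.11359957,  0.89846054, -0.42200256,  0.04216212])}
wrist {'K': array([[318.38509237,   0.        , 251.49896103],
       [  0.        , 318.38509237, 192.69275051],
       [  0.        ,   0.        ,   1.        ]]), 'origin': array([0.07301611, 0.62460207, 0.37202587]), 'orientation': array([0.77764739, 0.60981846, 0.09381509, 0.12076719])}
```

View pics/scene0.png

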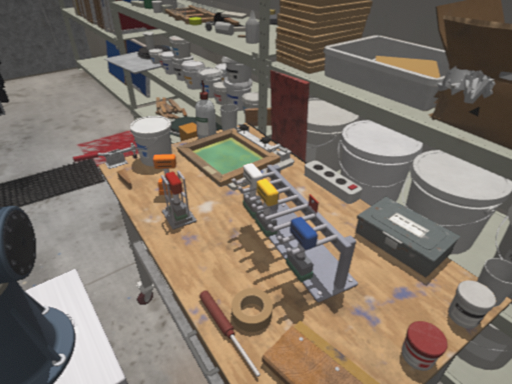

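View pics/side0.png

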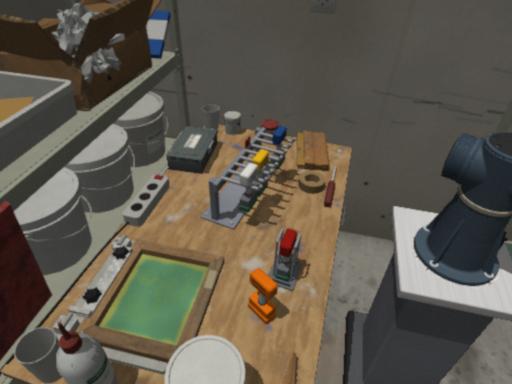

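View pics/wrist0.png

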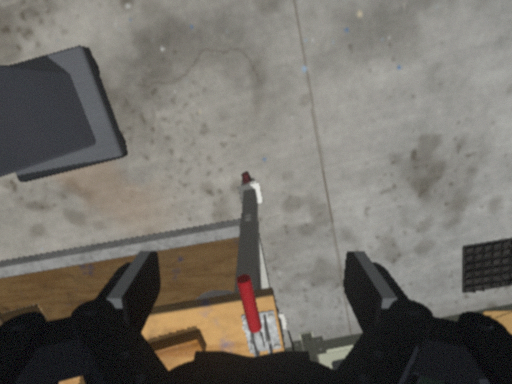

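The scene view shows the red grip at (175,183) in its stand, with the orange look-alike beside it. In the rack, white (252,172), yellow (267,190) and blue (303,231) are hanging, and the red tag is at (313,203). Next I'll measure these with colour masks in both views.

```bash
cat > h.py <<'E'
import numpy as np,cv2
from scipy.spatial.transform import Rotation as R
def load(f):
    z=np.load(f); return z
def rays(z,uv):
    uv=np.atleast_2d(uv).astype(float); K=z['K']
    d=np.c_[(uv[:,0]-K[0,2])/K[0,0],(uv[:,1]-K[1,2])/K[1,1],np.ones(len(uv))]
    return d@R.from_quat(z['r']).as_matrix().T
def pts(z,mask):
    v,u=np.nonzero(mask&(z['d']>0)); return z['o']+rays(z,np.c_[u,v])*z['d'][v,u][:,None]
def plane(z,uv,h):
    r=rays(z,uv); return z['o']+r*((h-z['o'][2])/r[:,2])[:,None]
def proj(z,P):
    c=(np.atleast_2d(P)-z['o'])@R.from_quat(z['r']).as_matrix(); K=z['K']
    return np.c_[c[:,0]/c[:,2]*K[0,0]+K[0,2],c[:,1]/c[:,2]*K[1,1]+K[1,2]]
def tri(z1,u1,z2,u2):
    a=rays(z1,u1)[0];b=rays(z2,u2)[0]
    s=np.linalg.lstsq(np.c_[a,-b],z2['o']-z1['o'],rcond=None)[0]
    p=z1['o']+a*s[0];q=z2['o']+b*s[1]; return (p+q)/2,np.linalg.norm(p-q)
def hsv(z,h0,h1,s0,v0,s1=255,v1=255):
    H=cv2.cvtColor(z['p'],cv2.COLOR_BGR2HSV)
    m=cv2.inRange(H,(max(h0,0),s0,v0),(h1,s1,v1))>0
    if h0<0: m|=cv2.inRange(H,(180+h0,s0,v0),(180,s1,v1))>0
    return m
E
python3 - <<'E'
from h import *
for n in("scene","side"):
    z=load(f"pics/{n}0.npz"); print(n)
    for c,a in dict(red=(-6,5,150,50),orange=(6,14,180,80),yellow=(20,32,150,100),blue=(105,125,130,40)).items():
        m=hsv(z,*a); k,l,s,_=cv2.connectedComponentsWithStats(m.astype(np.uint8))
        for i in range(1,k):
            if s[i,4]<25: continue
            P=pts(z,l==i)
            if len(P)==0: continue
            md=np.median(P,0)
            if md[0]>1 or md[2]<-.05 or md[2]>.3 or abs(md[1])>.8: continue
            print(c,s[i],P.min(0).round(3),P.max(0).round(3),md.round(3))
    p=z['p']; 
a=cv2.imread("pics/scene0.png")[150:310,140:370]; cv2.imwrite("pics/sc_crop.png",cv2.resize(a,None,fx=3.4,fy=3.4,interpolation=cv2.INTER_CUBIC))
a=cv2.imread("pics/side0.png")[110:330,190:340]; cv2.imwrite("pics/sd_crop.png",cv2.resize(a,None,fx=2.7,fy=2.7,interpolation=cv2.INTER_CUBIC))
E
```

```text
scene
red [ 74 152  23   7  56] [ 0.272  0.554 -0.73 ] [0.589 2.083 0.063] [0.318 0.559 0.058]
red [166 172  15  17 139] [0.417 0.148 0.106] [0.456 0.204 0.134] [0.43  0.171 0.131]
orange [154 155  21   6 120] [0.436 0.274 0.117] [0.491 0.317 0.128] [0.463 0.293 0.124]
orange [159 179   4  15  31] [0.411 0.203 0.004] [0.449 0.316 0.121] [0.44  0.301 0.035]
yellow [257 179  21  26 327] [ 0.534 -0.084  0.093] [0.65  0.04  0.187] [ 0.547 -0.067  0.183]
blue [292 218  24  21 245] [ 0.509 -0.228  0.182] [ 0.54  -0.172  0.188] [ 0.523 -0.201  0.186]
side
red [263 120  15  10  76] [ 0.574 -0.47   0.054] [ 0.623 -0.413  0.065] [ 0.594 -0.437  0.063]
red [280 229  17  28 311] [0.417 0.156 0.099] [0.447 0.214 0.136] [0.432 0.197 0.132]
red [ 60 334  19  15 141] [0.719 0.527 0.176] [0.745 0.548 0.191] [0.729 0.539 0.181]
orange [248 269  29  55 901] [0.431 0.266 0.001] [0.5  0.33 0.13] [0.462 0.31  0.098]
yellow [252 149  17  18 149] [ 0.535 -0.303  0.001] [ 0.629 -0.016  0.191] [ 0.552 -0.043  0.186]
blue [273 126  13  18 152] [ 0.51  -0.439  0.046] [ 0.575 -0.162  0.19 ] [ 0.526 -0.171  0.185]
```

View pics/sc_crop.png

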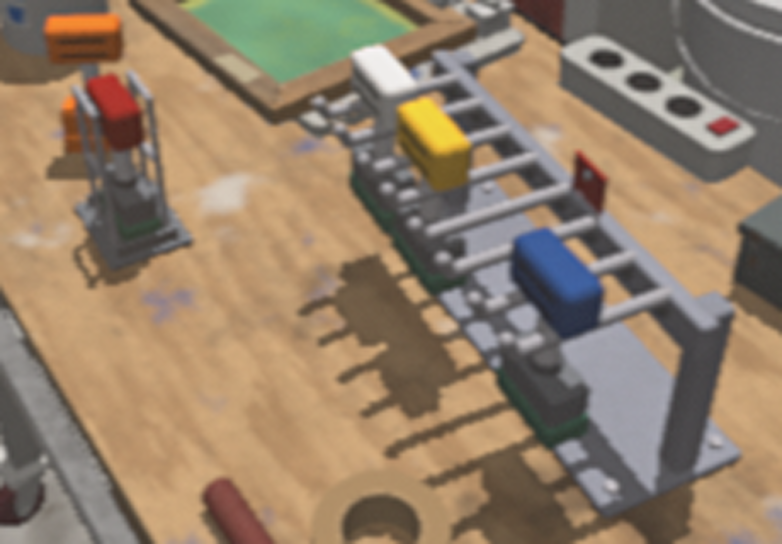

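View pics/sd_crop.png

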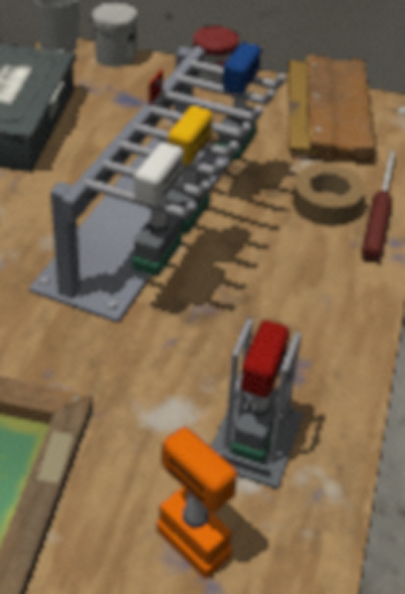

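```bash
python3 - <<'E'
from h import *
Z=[load(f"pics/{n}0.npz") for n in("scene","side")]
B={'red':((-6,5,150,50),(.38,.48,.1,.25,.125,.14)),'yellow':((20,32,150,100),(.5,.6,-.12,.0,.178,.195)),'blue':((105,125,130,40),(.48,.58,-.26,-.14,.178,.195)),
'white':((0,180,0,130,60),(.5,.62,-.02,.12,.178,.195)),'tag':((-6,5,120,40),(.55,.66,-.2,-.06,.13,.19)),'orange':((6,14,180,80),(.4,.52,.25,.35,.117,.14))}
for c,(a,b) in B.items():
    Q=[]
    for z in Z:
        P=pts(z,hsv(z,*a)); P=P[(P[:,0]>b[0])&(P[:,0]<b[1])&(P[:,1]>b[2])&(P[:,1]<b[3])&(P[:,2]>b[4])&(P[:,2]<b[5])]
        if len(P)<4: print(c,len(P));continue
        Q.append(P); r=cv2.minAreaRect((P[:,:2]*1000).astype(np.float32)); print(c,len(P),np.round(r[0],1),np.round(r[1],1),round(r[2],1),'zmed',np.median(P[:,2]).round(4))
    P=np.vstack(Q); r=cv2.minAreaRect((P[:,:2]*1000).astype(np.float32)); print('   both',np.round(r[0],1),np.round(r[1],1),round(r[2],1))
E
```

```text
red 132 [431.  176.5] [57.2 24.4] 85.1 zmed 0.131
red 234 [431.7 184.8] [57.2 27.9] 82.8 zmed 0.1324
   both [431.2 180.7] [65.6 27.9] 82.8
yellow 224 [552.3 -51.4] [63.  26.8] 76.6 zmed 0.1849
yellow 135 [552.9 -48.5] [58.8 27.4] 78.4 zmed 0.1865
   both [552.3 -50.9] [64.1 27.7] 77.4
blue 244 [ 525.3 -199.9] [54.6 24.1] 78.3 zmed 0.1856
blue 99 [ 524.7 -192.4] [54.9 25.8] 81.6 zmed 0.1866
   both [ 524.3 -196. ] [62.1 26.2] 81.6
white 170 [567.  21.] [61.1 26.2] 80.9 zmed 0.1851
white 145 [567.2  23.2] [59.5 26. ] 79.1 zmed 0.1866
   both [567.   21.6] [62.3 26.7] 80.5
tag 56 [ 611.1 -140.5] [28.8  3.2] 78.4 zmed 0.1664
tag 20 [ 611.1 -133.1] [20.5  2.8] 80.3 zmed 0.1668
   both [ 610.9 -138.9] [31.9  4.1] 81.1
orange 119 [463.3 295.1] [22.5 56.2] 53.6 zmed 0.1241
orange 340 [463.2 304.2] [25.5 60.1] 55.1 zmed 0.1266
   both [462.8 300.7] [31.3 63.4] 54.5
```

```bash
cat >> h.py <<'E'
def plan(s,target,yaw):
    """target TCP, jaw yaw deg (tool down, y axis at that heading, mod 180)"""
    T=R.from_quat(s['tool_rot']); a=np.radians(yaw)
    best=None
    for k in(0,np.pi):
        y=np.array([np.cos(a+k),np.sin(a+k),0]); zz=np.array([0,0,-1.]); x=np.cross(y,zz)
        G=R.from_matrix(np.c_[x,y,zz]); rv=(T.inv()*G).as_rotvec()
        if best is None or np.linalg.norm(rv)<np.linalg.norm(best): best=rv
    sh=T.inv().apply(np.array(target)-s['tcp_pos'])
    print('shift',(sh/.1).round(4),'turn',(best/2/np.pi).round(5),'rows>=',max(np.linalg.norm(sh)/.05,np.degrees(np.linalg.norm(best))/8.59).round(1))
E
python3 - <<'E'
from h import *; from station import *
s=sense(); plan(s,(.431,.181,.25),83.3)
i=camera_info('wrist');print(R.from_quat(i['orientation']).as_matrix().round(3), R.from_quat(s['tool_rot']).as_matrix().round(3))
E
```

```text
shift [-3.7555 -3.459  -0.1899] turn [-2.700e-04 -6.000e-05 -1.972e-02] rows>= 10.2
[[ 0.239  0.926  0.293]
 [ 0.971 -0.227 -0.073]
 [-0.001  0.302 -0.953]] [[-0.971  0.238 -0.001]
 [ 0.238  0.971 -0.002]
 [ 0.    -0.002 -1.   ]]
```

```bash
python3 -m inch '[[-1,[-0.47,-0.43,-0.05],[0,0,0]],[-1,[-0.94,-0.865,-0.1],[0,0,0]],[-1,[-0.94,-0.865,-0.1],[0,0,0]]]'
python3 -m inch '[[-1,[-0.3,-0.28,-0.05],[0,0,0]],[-1,[-0.6,-0.56,-0.05],[0,0,0]],[-1,[-0.94,-0.865,-0.05],[0,0,0]]]'
python3 -m inch '[[-1,[-0.3,-0.28,0],[0,0,0]],[-1,[-0.6,-0.56,0],[0,0,0]],[-1,[-0.94,-0.865,0],[0,0,0]]]'
python3 - <<'E'
from h import *; from station import *
s=sense();print(s['tcp_pos'],s['qd'],s['q']); plan(s,(.431,.181,.25),83.3)
E
```

```text
t: 0.45
tcp_pos: [0.2204, 0.4978, 0.241]
tool_rot: [0.12, 0.993, -0.001, -0.0]
force: [0.1, 0.1, 0.0]
finger_gap: 1.001
t: 0.75
tcp_pos: [0.2907, 0.3929, 0.2464]
tool_rot: [0.12, 0.993, 0.0, 0.0]
force: [0.9, 0.2, 0.4]
finger_gap: 0.999
t: 1.05
tcp_pos: [0.3613, 0.2863, 0.2463]
tool_rot: [0.12, 0.993, 0.0, -0.0]
force: [1.1, -0.1, -0.5]
finger_gap: 0.996
[0.36129698 0.28633    0.246291  ] [-1.01420285 -0.06958532  0.10497298 -0.00440355 -0.05635944 -1.0008147 ] [ 4.26872511e-01  2.86118103e-01  1.81055264e+00  1.94289482e-04
  1.04501695e+00 -9.03931177e-01]
shift [-0.9275 -0.8573 -0.0373] turn [ 1.00e-05 -3.00e-05 -1.96e-02] rows>= 2.5
```

```bash
python3 -m inch '[[-1,[-0.4,-0.4,0],[0,0,0]],[-1,[-0.9,-0.84,-0.03],[0,0,-0.0196]],[-1,[-0.9,-0.84,-0.03],[0,0,-0.0196]],[-1,[-0.9,-0.84,-0.03],[0,0,-0.0196]],[-1,[-0.9,-0.84,-0.03],[0,0,-0.0196]]]'
cat > snap.py <<'E'
import sys
from h import *; from station import *
n,f=sys.argv[1:3]
s=sense(); i=camera_info(n); p,d=snapshot(n)
cv2.imwrite(f"pics/{f}.png",p); np.savez(f"pics/{f}.npz",p=p,d=d,K=i["K"],o=i["origin"],r=i["orientation"],tcp=s['tcp_pos'],rot=s['tool_rot'])
print(s['t'],s['tcp_pos'].round(4),np.abs(s['qd']).max().round(3))
E
python3 snap.py wrist w1
```

```text
t: 1.55
tcp_pos: [0.4281, 0.1843, 0.2491]
tool_rot: [0.06, 0.998, 0.0, -0.001]
force: [-0.8, 0.5, 0.0]
finger_gap: 1.0
1.55 [0.4281 0.1843 0.2491] 0.035
```

View pics/w1.png

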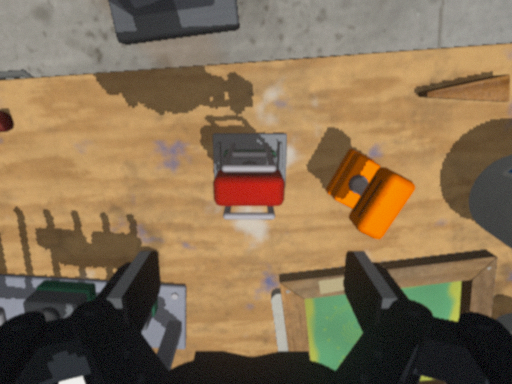

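The wrist view shows the red grip at about (249,188), lying level in the image, so the jaw yaw is close. The hoops are at (250,155) and (250,213), and the orange one is well to the right. I'll measure the grip here and compare it with the fixed cameras.

```bash
python3 - <<'E'
from h import *; from station import *
z=load("pics/w1.npz"); m=hsv(z,-6,5,150,50); m[:140]=0;m[240:]=0;m[:,:190]=0;m[:,310:]=0
P=pts(z,m); T=P[(P[:,2]>.125)]; r=cv2.minAreaRect((T[:,:2]*1000).astype(np.float32)); print(len(T),r,'ztop',np.median(T[:,2]))
# yaw from row edges of mask, on plane .132
v,u=np.nonzero(m)
for nm,f in(('bot',np.max),('top',np.min)):
    E=[]
    for c in range(222,278):
        k=v[u==c]
        if len(k):E.append((c,f(k)+(.5 if f is np.max else -.5)))
    E=np.array(E,float); Q=plane(z,E,.132); l=cv2.fitLine(Q[:,:2].astype(np.float32),cv2.DIST_HUBER,0,.001,.001).ravel(); print(nm,np.degrees(np.arctan2(l[1],l[0])),l[2:])
# two-view height: left/right end midpoints of top face; near-edge of red in wrist
rows=np.median(v)
for rr in(185,190,195):
    k=u[v==rr];print(rr,k.min(),k.max(),plane(z,[[k.min()-.5,rr],[k.max()+.5,rr]],.132).round(4).tolist())
# triangulate red centroid against side & scene (mask centroid differs slightly)
c=np.array([u.mean(),v.mean()])
for n in('scene','side'):
    z2=load(f"pics/{n}0.npz"); m2=hsv(z2,-6,5,150,50); k,l,s,ct=cv2.connectedComponentsWithStats(m2.astype(np.uint8))
    q=proj(z2,[[.4312,.1807,.132]])[0]; j=np.argmin(np.linalg.norm(ct[1:]-q,axis=1))+1
    print(n,ct[j],q,tri(z,c,z2,ct[j]))
E
```

```text
1972 ((430.8780517578125, 181.03831481933594), (59.42491149902344, 26.553585052490234), 83.11012268066406) ztop 0.13041163640227324
bot 83.120125 [0.44259855 0.18234316]
top 83.124466 [0.41541427 0.17953895]
185 214 283 [[0.4214, 0.1524, 0.132], [0.4284, 0.2111, 0.132]]
190 215 282 [[0.4258, 0.1525, 0.132], [0.4327, 0.2099, 0.132]]
195 215 282 [[0.4302, 0.1518, 0.132], [0.4372, 0.2095, 0.132]]
scene [172.97122302 178.97122302] [171.68612375 176.75236727] (array([0.43252183, 0.18073363, 0.123891  ]), np.float64(0.0023397023564357333))
side [287.47909968 242.24437299] [288.85835194 237.01520921] (array([0.43350705, 0.18070421, 0.11416865]), np.float64(0.0014784105417579882))
```

Both views agree: centre (0.431, 0.181), top at about 0.132 and yaw 83.1°. Now I'll descend onto the grip's ends.

```bash
python3 - <<'E'
from h import *; from station import *
s=sense(); plan(s,(.431,.181,.09),83.1)
E
```

```text
shift [-0.0411 -0.0351  1.5903] turn [ 2.0e-05 -2.2e-04  3.8e-04] rows>= 3.2
```

```bash
python3 -m inch '[[-1,[-0.041,-0.035,0.2],[0,0,0.0004]],[-1,[-0.041,-0.035,0.5],[0,0,0.0004]],[-1,[-0.041,-0.035,0.8],[0,0,0.0004]],[-1,[-0.041,-0.035,0.9],[0,0,0.0004]],[-1,[-0.041,-0.035,0.9],[0,0,0.0004]]]'
python3 - <<'E'
from h import *; from station import *
s=sense(); plan(s,(.431,.181,.09),83.1); print(s['q'])
E
python3 snap.py wrist w2
```

```text
t: 2.1
tcp_pos: [0.4302, 0.1815, 0.1582]
tool_rot: [0.059, 0.998, -0.0, -0.002]
force: [0.3, 0.5, -0.1]
finger_gap: 1.001
shift [-0.0108 -0.0029  0.6817] turn [-0.00017 -0.00063  0.00033] rows>= 1.4
[ 1.59032465e-01  4.36755196e-01  1.89197968e+00  1.26391538e-04
  8.16967573e-01 -1.29350605e+00]
2.1 [0.4302 0.1815 0.1582] 0.038
```

View pics/w2.png

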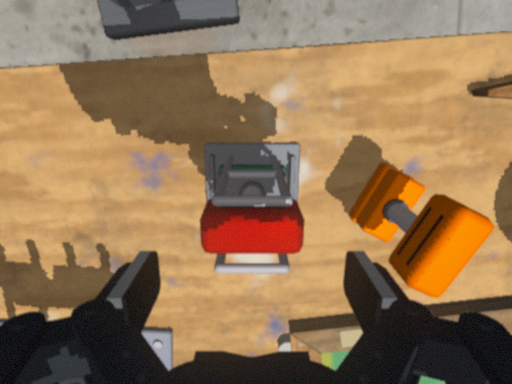

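The grip is centred between the fingers, at column 252. I'll continue down and grip.

```bash
python3 -m inch '[[-1,[-0.01,0,0.3],[0,0,0]],[-1,[-0.01,0,0.55],[0,0,0]],[-1,[-0.01,0,0.68],[0,0,0]],[-1,[-0.01,0,0.68],[0,0,0]],[0.1,[-0.01,0,0.68],[0,0,0]],[1,[-0.01,0,0.68],[0,0,0]],[1,[-0.01,0,0.68],[0,0,0]],[1,[-0.01,0,0.68],[0,0,0]],[1,[-0.01,0,0.68],[0,0,0]],[1,[-0.01,0,0.68],[0,0,0]]]' 60
python3 -m inch '[[1,[0,0,0],[0,0,0]],[1,[0,0,0],[0,0,0]]]'
python3 snap.py wrist w3
```

```text
t: 3.15
tcp_pos: [0.4346, 0.181, 0.093]
tool_rot: [0.06, 0.998, 0.001, 0.002]
force: [-0.1, 1.3, 6.8]
finger_gap: 0.718
t: 3.35
tcp_pos: [0.4345, 0.181, 0.0929]
tool_rot: [0.06, 0.998, 0.001, 0.002]
force: [0.4, 0.4, 7.1]
finger_gap: 0.72
3.35 [0.4345 0.181  0.0929] 0.001
```

View pics/w3.png

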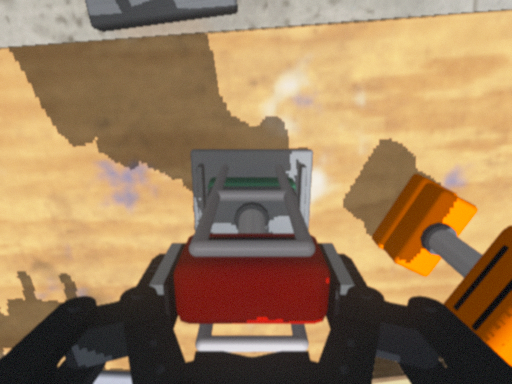

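Gripped at a 61 mm gap, as expected for the grip's 62 mm ends. Lifting straight up.

```bash
python3 -m inch '[[1,[0,0,-0.08],[0,0,0]],[1,[0,0,-0.2],[0,0,0]],[1,[0,0,-0.4],[0,0,0]],[1,[0,0,-0.6],[0,0,0]],[1,[0,0,-0.8],[0,0,0]],[1,[0,0,-1],[0,0,0]]]'
python3 -m inch '[[1,[0,0,-0.3],[0,0,0]],[1,[0,0,-0.6],[0,0,0]],[1,[0,0,-0.7],[0,0,0]],[1,[0,0,-0.7],[0,0,0]]]'
python3 snap.py side s4; python3 snap.py wrist w4; python3 - <<'E'
import cv2,numpy as np
a=cv2.imread('pics/s4.png')[120:330,190:390];b=cv2.imread('pics/w4.png')
cv2.imwrite('pics/c4.png',np.hstack([cv2.resize(a,(366,384)),cv2.resize(b,(434,384))]))
from h import *; from station import *
s=sense(); plan(s,(.42,.03,.26),78.9)
E
```

```text
t: 4.0
tcp_pos: [0.4323, 0.1804, 0.1925]
tool_rot: [0.06, 0.998, -0.0, -0.0]
force: [0.8, 0.4, -1.5]
finger_gap: 0.717
t: 4.4
tcp_pos: [0.4335, 0.1807, 0.2627]
tool_rot: [0.06, 0.998, 0.0, 0.002]
force: [0.0, -0.2, -2.1]
finger_gap: 0.719
4.4 [0.4335 0.1807 0.2627] 0.046
4.45 [0.4325 0.1805 0.2613] 0.033
shift [-0.0622 -1.5072  0.0046] turn [-0.00011 -0.00034  0.0117 ] rows>= 3.0
```

View pics/c4.png

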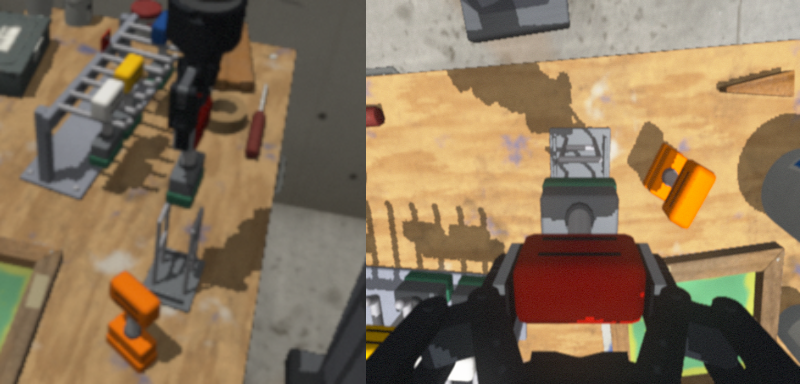

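The scrubber hangs plumb and clear of the stand. I'll carry it towards (0.42, 0.03).

```bash
python3 -m inch '[[1,[-0.02,-0.2,0],[0,0,0]],[1,[-0.04,-0.5,0],[0,0,0]],[1,[-0.06,-0.8,0],[0,0,0]],[1,[-0.06,-1,0],[0,0,0]]]'
python3 -m inch '[[1,[0,-0.3,0],[0,0,0.0117]],[1,[0,-0.47,0],[0,0,0.0117]],[1,[0,-0.5,0.2],[0,0,0.0117]],[1,[0,-0.5,0.5],[0,0,0.0117]],[1,[0,-0.5,0.8],[0,0,0.0117]],[1,[0,-0.5,0.8],[0,0,0.0117]],[1,[0,-0.5,0.8],[0,0,0.0117]]]'
python3 snap.py side s5; python3 snap.py scene c5; python3 - <<'E'
from h import *; from station import *
s=sense(); print(s['tcp_pos'],s['q']);plan(s,(.42,.03,.0885),78.9)
for n in('s5','c5'):
    z=load(f'pics/{n}.npz')
    m=hsv(z,60,95,40,15); P=pts(z,m); P=P[(abs(P[:,0]-.42)<.06)&(abs(P[:,1]-.03)<.06)&(P[:,2]>.02)]
    if len(P): print(n,len(P),P.min(0),np.percentile(P,[2,50,98],axis=0).round(4))
a=cv2.imread('pics/s5.png')[100:310,190:390];b=cv2.imread('pics/c5.png')[110:310,130:370]
cv2.imwrite('pics/cc5.png',np.hstack([cv2.resize(a,(366,384)),cv2.resize(b,(434,384))]))
E
```

```text
t: 4.9
tcp_pos: [0.4256, 0.0792, 0.2594]
tool_rot: [0.06, 0.998, -0.0, -0.002]
force: [0.5, -0.2, -1.3]
finger_gap: 0.711
t: 5.6
tcp_pos: [0.42, 0.0311, 0.1803]
tool_rot: [0.097, 0.995, 0.0, -0.002]
force: [-0.4, -0.5, -2.4]
finger_gap: 0.719
5.6 [0.42   0.0311 0.1803] 0.039
5.65 [0.4211 0.031  0.1813] 0.029
[0.4216527  0.03088749 0.18189544] [-1.92532736e-01  3.42020391e-01  1.97430856e+00 -8.71150890e-06
  8.24082871e-01 -1.56982357e+00]
shift [ 0.0156 -0.0119  0.9339] turn [-0.0e+00  1.9e-04  4.0e-05] rows>= 1.9
s5 150 [0.38847237 0.02437151 0.09843912] [[0.3952 0.0313 0.1003]
 [0.4172 0.0613 0.2259]
 [0.4482 0.0874 0.4507]]
c5 34 [ 0.39876794 -0.00281815  0.09904467] [[ 0.3994 -0.0026  0.1012]
 [ 0.4123  0.0025  0.1106]
 [ 0.4346  0.0303  0.2805]]
```

View pics/cc5.png

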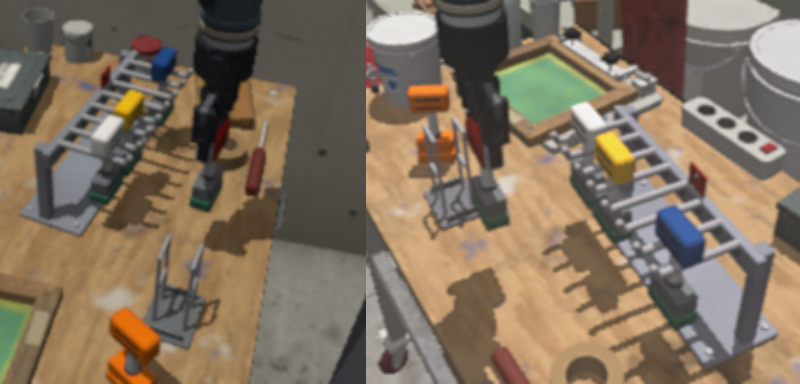

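```bash
python3 -m inch '[[1,[0,0,0.3],[0,0,0]],[1,[0,0,0.6],[0,0,0]],[1,[0,0,0.75],[0,0,0]],[1,[0,0,0.85],[0,0,0]],[1,[0,0,0.87],[0,0,0]],[1,[0,0,0.88],[0,0,0]],[1,[0,0,0.89],[0,0,0]],[1,[0,0,0.89],[0,0,0]]]'
python3 -m inch '[[1,[0,0,0.01],[0,0,0]],[1,[0,0,0.02],[0,0,0]],[1,[0,0,0.02],[0,0,0]]]'
python3 -m inch '[[1,[0,0,0.01],[0,0,0]],[1,[0,0,0.02],[0,0,0]],[1,[0,0,0.02],[0,0,0]]]'
```

```text
t: 6.5
tcp_pos: [0.4216, 0.0309, 0.093]
tool_rot: [0.097, 0.995, -0.0, 0.001]
force: [0.2, -1.3, -2.2]
finger_gap: 0.714
t: 6.8
tcp_pos: [0.421, 0.0309, 0.0904]
tool_rot: [0.097, 0.995, -0.0, 0.0]
force: [0.1, 0.1, -2.2]
finger_gap: 0.719
t: 7.1
tcp_pos: [0.4209, 0.031, 0.0882]
tool_rot: [0.097, 0.995, 0.0, -0.0]
force: [-0.5, -0.3, -3.2]
finger_gap: 0.718
```

```bash
python3 -m inch '[[1,[0,0,0.01],[0,0,0]],[1,[0,0,0.02],[0,0,0]],[1,[0,0,0.02],[0,0,0]]]'
python3 -m inch '[[1,[0,0,0.01],[0,0,0]],[1,[0,0,0.02],[0,0,0]],[1,[0,0,0.02],[0,0,0]]]'
```

```text
t: 7.4
tcp_pos: [0.421, 0.0309, 0.0869]
tool_rot: [0.097, 0.995, -0.0, 0.0]
force: [-1.0, 0.2, 7.0]
finger_gap: 0.719
t: 7.7
tcp_pos: [0.4211, 0.0309, 0.0869]
tool_rot: [0.097, 0.995, -0.0, 0.001]
force: [-4.5, -0.9, 30.1]
finger_gap: 0.716
```

Contact came at TCP z = 0.087, as predicted. I'll ease off the pressure and open.

```bash
python3 -m inch '[[1,[0,0,-0.02],[0,0,0]],[1,[0,0,-0.02],[0,0,0]],[0.2,[0,0,-0.02],[0,0,0]],[-0.5,[0,0,-0.02],[0,0,0]],[-1,[0,0,-0.02],[0,0,0]],[-1,[0,0,-0.02],[0,0,0]],[-1,[0,0,-0.02],[0,0,0]],[-1,[0,0,-0.02],[0,0,0]],[-1,[0,0,-0.02],[0,0,0]],[-1,[0,0,-0.02],[0,0,0]]]'
python3 snap.py wrist w6
```

```text
t: 8.7
tcp_pos: [0.4209, 0.0309, 0.0863]
tool_rot: [0.097, 0.995, 0.0, -0.0]
force: [-0.2, 0.3, 0.3]
finger_gap: 1.001
8.7 [0.4209 0.0309 0.0863] 0.001
```

View pics/w6.png

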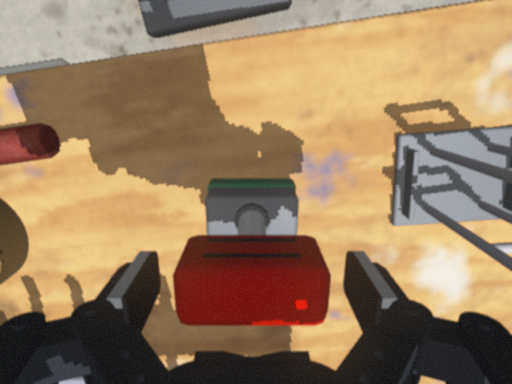

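The scrubber stands free. I'll raise the arm and turn a quarter to grip it front to back.

```bash
python3 -m inch '[[-1,[0,0,-0.2],[0,0,0]],[-1,[0,0,-0.6],[0,0,0]],[-1,[0,0,-1],[0,0,0.02]],[-1,[0,0,-1],[0,0,0.045]],[-1,[0,0,-1],[0,0,0.07]],[-1,[0,0,-1],[0,0,0.092]],[-1,[0,0,-1],[0,0,0.115]],[-1,[0,0,-1],[0,0,0.138]],[-1,[0,0,-1],[0,0,0.161]],[-1,[0,0,-1],[0,0,0.184]],[-1,[0,0,-1],[0,0,0.207]],[-1,[0,0,-1],[0,0,0.23]],[-1,[0,0,-1],[0,0,0.25]],[-1,[0,0,-1],[0,0,0.25]],[-1,[0,0,-1],[0,0,0.25]]]'
python3 snap.py wrist w7;python3 snap.py scene c7;python3 snap.py side s7
```

```text
t: 10.25
tcp_pos: [0.4208, 0.031, 0.1863]
tool_rot: [0.771, 0.636, -0.0, -0.0]
force: [-0.4, 0.1, -1.1]
finger_gap: 1.0
10.25 [0.4208 0.031  0.1863] 0.005
10.3 [0.4209 0.031  0.1863] 0.009
10.35 [0.4209 0.0309 0.1863] 0.008
```

View pics/w7.png

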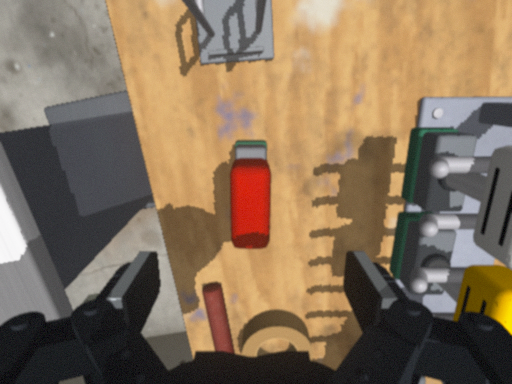

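View pics/s7.png

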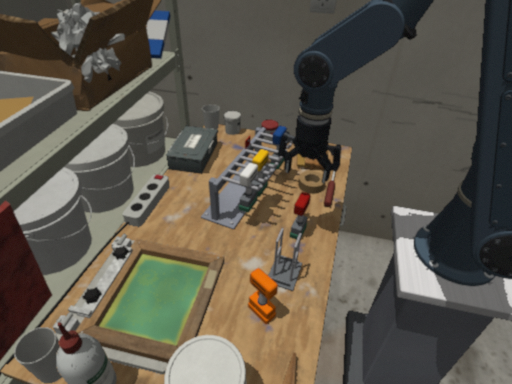

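```bash
python3 - <<'E'
from h import *; from station import *
s=sense();print(s['q'])
for n in('w7','c7','s7'):
    z=load(f'pics/{n}.npz'); m=hsv(z,-6,5,150,50); P=pts(z,m)
    P=P[(abs(P[:,0]-.42)<.05)&(abs(P[:,1]-.03)<.06)&(P[:,2]>.03)]; 
    T=P[P[:,2]>.121]; r=cv2.minAreaRect((T[:,:2]*1000).astype(np.float32)); print(n,len(T),np.round(r[0],1),np.round(r[1],1),r[2],'ztop',np.median(T[:,2]).round(4),P.min(0).round(3),P.max(0).round(3))
plan(s,(.421,.031,.096),-11.1)
E
```

```text
[-1.92709931e-01  3.33341399e-01  1.97022847e+00 -3.69863673e-06
  8.38084793e-01 -4.21140278e-04]
w7 2866 [419.4  32. ] [59.  26.2] 78.03162384033203 ztop 0.1245 [0.402 0.003 0.101] [0.437 0.063 0.127]
c7 178 [418.   28.6] [56.7 24.4] 77.3438949584961 ztop 0.125 [ 0.403 -0.001  0.1  ] [0.434 0.057 0.128]
s7 149 [417.5  34. ] [56.2 25.7] 77.66143035888672 ztop 0.1265 [0.403 0.006 0.094] [0.435 0.064 0.129]
shift [6.00e-04 6.00e-04 9.03e-01] turn [-1.0e-05  0.0e+00  2.3e-04] rows>= 1.8
```

Standing: centre (0.419, 0.031), top at 0.1255 (expected 0.126) and yaw about 78°. Descending to the front/back grip.

```bash
python3 - <<'E'
from h import *; from station import *
s=sense(); plan(s,(.4188,.0313,.096),-12)
E
python3 -m inch '[[-1,[0,-0.02,0.25],[0,0,0.0025]],[-1,[0,-0.02,0.5],[0,0,0.0025]],[-1,[0,-0.02,0.7],[0,0,0.0025]],[-1,[0,-0.02,0.85],[0,0,0.0025]],[-1,[0,-0.02,0.9],[0,0,0.0025]],[-1,[0,-0.02,0.9],[0,0,0.0025]],[-1,[0,-0.02,0.9],[0,0,0.0025]]]'
python3 snap.py wrist w8; python3 - <<'E'
from h import *
z=load('pics/w8.npz'); m=hsv(z,-6,5,150,50); P=pts(z,m)
P=P[(abs(P[:,0]-.42)<.05)&(abs(P[:,1]-.03)<.06)&(P[:,2]>.121)]; print(cv2.minAreaRect((P[:,:2]*1000).astype(np.float32)),np.median(P[:,2]))
E
```

```text
shift [-7.00e-04 -2.15e-02  9.03e-01] turn [-1.00e-05  0.00e+00  2.73e-03] rows>= 1.8
t: 11.1
tcp_pos: [0.4194, 0.0313, 0.0967]
tool_rot: [0.777, 0.629, 0.0, 0.0]
force: [-0.4, -0.0, -0.2]
finger_gap: 0.997
11.1 [0.4194 0.0313 0.0967] 0.012
((419.5099792480469, 31.90625762939453), (60.00421905517578, 26.520366668701172), 78.65999603271484) 0.12455900923237842
```

View pics/w8.png

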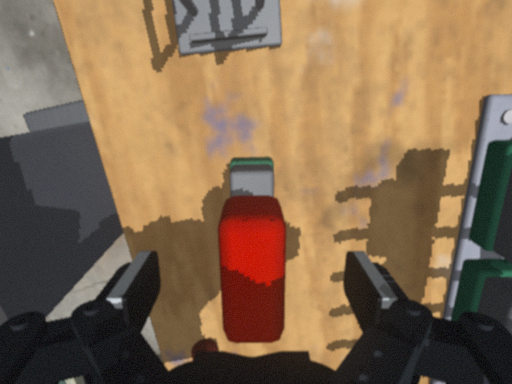

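The grip is centred between the fingers (220–285 within 158–345). Closing.

```bash
python3 -m inch '[[-0.5,[0,0,0],[0,0,0]],[0,[0,0,0],[0,0,0]],[0.3,[0,0,0],[0,0,0]],[1,[0,0,0],[0,0,0]],[1,[0,0,0],[0,0,0]],[1,[0,0,0],[0,0,0]],[1,[0,0,0],[0,0,0]],[1,[0,0,0],[0,0,0]],[1,[0,0,0],[0,0,0]],[1,[0,0,0],[0,0,0]]]' 70
python3 -m inch '[[1,[0,0,-0.05],[0,0,0]],[1,[0,0,-0.2],[0,0,0]],[1,[0,0,-0.5],[0,0,0]],[1,[0,0,-0.8],[0,0,0]],[1,[0,0,-1],[0,0,0]],[1,[0,0,-1],[0,0,0]],[1,[0,0,-1],[0,0,0]]]'
python3 snap.py wrist w9;python3 snap.py scene c9;python3 snap.py side s9
```

```text
t: 12.15
tcp_pos: [0.4195, 0.0312, 0.0967]
tool_rot: [0.777, 0.629, 0.0, 0.0]
force: [-0.3, 0.4, 5.8]
finger_gap: 0.315
t: 12.85
tcp_pos: [0.4185, 0.0314, 0.196]
tool_rot: [0.777, 0.629, -0.0, -0.0]
force: [0.3, -0.2, -1.8]
finger_gap: 0.315
12.85 [0.4185 0.0314 0.196 ] 0.027
12.9 [0.418  0.0315 0.1954] 0.02
12.95 [0.4178 0.0315 0.1951] 0.011
```

View pics/w9.png

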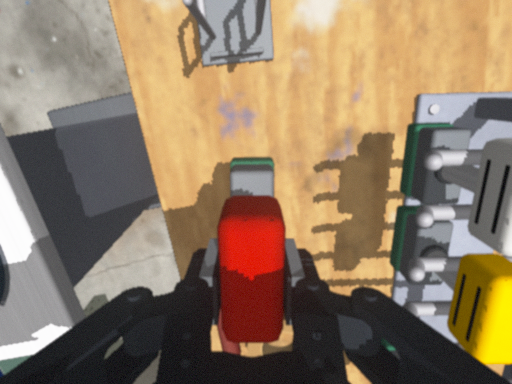

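View pics/c9.png

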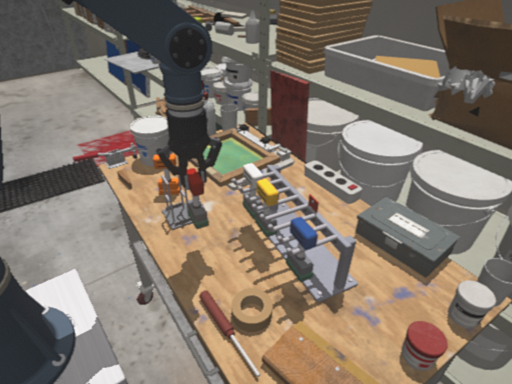

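The scrubber is held at 26.8 mm and hangs straight. Before entering, I'll check the free fork's prong tips in the pictures against the seat estimate from the neighbours and the tag.

```bash
python3 - <<'E'
from h import *
y=np.array([np.cos(np.radians(78.9)),np.sin(np.radians(78.9)),0]); x=np.array([y[1],-y[0],0]); seat=np.array([.5385,-.1238,.168])
out=[]
for n,(u0,v0,w,h) in(('scene0',(230,160,110,110)),('side0',(225,105,80,80))):
    z=load(f'pics/{n}.npz'); k=5 if n=='scene0' else 5
    a=cv2.resize(z['p'][v0:v0+h,u0:u0+w],None,fx=k,fy=k,interpolation=cv2.INTER_CUBIC)
    for sgn in(-1,1):
        for Q in(seat-x*.042+y*sgn*.018+[0,0,-.007],):
            q=proj(z,Q)[0]; print(n,sgn,q); cv2.circle(a,tuple(int(t) for t in((q-[u0,v0]+.5)*k)),5,(0,255,0),1)
    cv2.imwrite(f'pics/ov_{n}.png',a)
E
```

```text
scene0 -1 [268.4675603  224.46215384]
scene0 1 [260.4255923  214.10240835]
side0 -1 [285.92984471 149.31573816]
side0 1 [281.46522305 155.52368879]
```

View pics/ov_scene0.png

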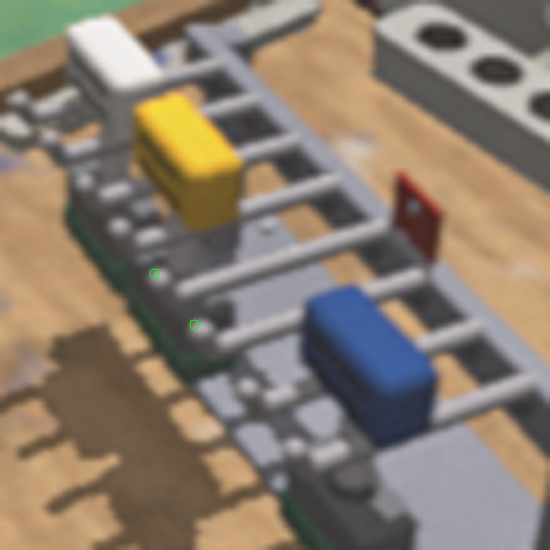

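View pics/ov_side0.png

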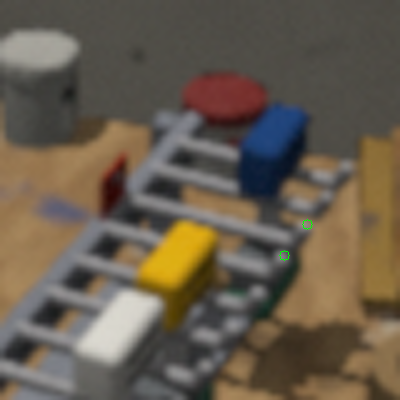

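```bash
python3 - <<'E'
from h import *
y=np.array([np.cos(np.radians(78.9)),np.sin(np.radians(78.9)),0]); x=np.array([y[1],-y[0],0]); seat=np.array([.5385,-.1238,.168])
for n in('scene0','side0'):
    z=load(f'pics/{n}.npz'); P=pts(z,np.ones(z['d'].shape,bool)); q=(P-seat)
    L=np.c_[q@x,q@y,P[:,2]]
    print(n,'prong rods x 20..55')
    k=(L[:,0]>20/1e3)&(L[:,0]<.055)&(L[:,2]>.143)&(L[:,2]<.156)&(abs(L[:,1])<.13)
    h,e=np.histogram(L[k,1]*1000,np.arange(-130,131,4)); print([(int(a),int(b)) for a,b in zip(e,h) if b])
    for lo,hi in((-.03,-.005),(.005,.03)):
        k=(L[:,0]>-.03)&(L[:,0]<.05)&(L[:,2]>.144)&(L[:,2]<.156)&(L[:,1]>lo)&(L[:,1]<hi); print(lo,k.sum(),np.median(L[k],0).round(4), L[k].min(0).round(3),L[k].max(0).round(3))
    k=(L[:,0]<-.03)&(L[:,0]>-.07)&(L[:,2]>.152)&(L[:,2]<.166)&(abs(L[:,1])<.03); print('tips');print(L[k].round(4)[:40])
E
```

```text
scene0 prong rods x 20..55
[(-98, 46), (-94, 25), (-90, 3), (-62, 18), (-58, 11), (-54, 3), (-26, 7), (-22, 15), (-18, 7), (-14, 1), (10, 22), (14, 30), (18, 10), (22, 2), (50, 39), (54, 15), (58, 2), (82, 3), (86, 16), (90, 4), (94, 3), (122, 8), (126, 12)]
-0.03 91 [-0.0074 -0.0207  0.1485] [-0.03  -0.024  0.144] [ 0.05  -0.014  0.152]
0.005 143 [0.009  0.0147 0.1484] [-0.029  0.01   0.144] [0.05  0.023 0.151]
tips
[[-0.0416  0.0208  0.159 ]
 [-0.0406  0.0181  0.1607]
 [-0.0387  0.0172  0.1607]
 [-0.0443  0.0199  0.158 ]
 [-0.0439  0.0163  0.1605]
 [-0.0424  0.0146  0.1613]
 [-0.0403  0.014   0.161 ]
 [-0.0371  0.0157  0.1585]
 [-0.046   0.0167  0.1582]
 [-0.0436  0.0166  0.1574]
 [-0.0424  0.0145  0.1586]
 [-0.0405  0.0136  0.1586]
 [-0.0385  0.0128  0.1585]
 [-0.0342  0.0164  0.1542]
 [-0.0453  0.0133  0.1579]
 [-0.0423  0.0146  0.1557]
 [-0.0398  0.0148  0.1547]
 [-0.0378  0.0139  0.1546]
 [-0.0348  0.0152  0.1526]
 [-0.0423  0.0143  0.1532]
 [-0.041   0.0123  0.1543]
 [-0.0379  0.0137  0.152 ]
 [-0.0404 -0.0172  0.161 ]
 [-0.0391 -0.019   0.162 ]
 [-0.0429 -0.0177  0.1597]
 [-0
[... 885 characters left out ...]
-0.0374 -0.0145  0.1593]
 [-0.0398 -0.0166  0.1588]
 [-0.0433 -0.0151  0.1607]
 [-0.045  -0.0194  0.1587]
 [-0.0308 -0.0167  0.1525]
 [-0.0333 -0.0185  0.1522]
 [-0.0378 -0.0142  0.1561]
 [-0.0408 -0.0144  0.1569]
 [-0.0438 -0.0147  0.1576]
 [-0.0461 -0.0168  0.157 ]
 [-0.0433 -0.0172  0.1525]
 [-0.04    0.0166  0.1613]
 [-0.0435  0.0181  0.1634]
 [-0.0377  0.0181  0.1581]
 [-0.0411  0.0191  0.1598]
 [-0.0447  0.021   0.162 ]
 [-0.046   0.0159  0.1593]
 [-0.0353  0.0191  0.1545]
 [-0.039   0.0209  0.1568]
 [-0.0415  0.0194  0.1566]
 [-0.045   0.0211  0.1587]
 [-0.0473  0.0189  0.1581]
 [-0.0364  0.0214  0.1528]
 [-0.0389  0.02    0.1527]
 [-0.0427  0.0223  0.1553]
 [-0.0446  0.0191  0.1539]]
```

Both views put the fork tips at about ±18 mm sideways, −42 mm along and 0.161 m high, with the prong tops at 0.150. So the seat is (0.5385, −0.1238, 0.168). Now moving to the point in front of the fork.

```bash
python3 - <<'E'
from h import *; from station import *
s=sense(); plan(s,(.4452,-.106,.181),-11.1)
E
```

```text
shift [-1.2882  0.5539  0.1384] turn [-0.00055  0.      -0.00251] rows>= 2.8
```

```bash
python3 -m inch '[[1,[-0.2,0.08,0],[0,0,0]],[1,[-0.4,0.17,0],[0,0,0]],[1,[-0.6,0.25,0],[0,0,0]],[1,[-0.8,0.34,0],[0,0,-0.0025]],[1,[-0.8,0.34,0],[0,0,-0.0025]]]'
python3 - <<'E'
from h import *; from station import *
s=sense(); plan(s,(.4452,-.106,.181),-11.1)
E
```

```text
t: 13.5
tcp_pos: [0.4365, -0.0562, 0.1953]
tool_rot: [0.773, 0.634, -0.0, 0.0]
force: [0.1, -0.1, -2.8]
finger_gap: 0.316
shift [-0.4718  0.1821  0.1431] turn [-3.0e-05  8.0e-05 -4.2e-04] rows>= 1.1
```

```bash
python3 -m inch '[[1,[-0.2,0.08,0.05],[0,0,0]],[1,[-0.4,0.15,0.1],[0,0,0]],[1,[-0.472,0.182,0.143],[0,0,0]],[1,[-0.472,0.182,0.143],[0,0,0]],[1,[-0.472,0.182,0.143],[0,0,0]]]'
python3 snap.py wrist w10;python3 snap.py scene c10;python3 snap.py side s10
python3 - <<'E'
from h import *; from station import *
s=sense(); plan(s,(.5384,-.1243,.181),-11.1)
y=np.array([np.cos(np.radians(78.9)),np.sin(np.radians(78.9)),0]); x=np.array([y[1],-y[0],0]); seat=np.array([.5385,-.1238,.168])
print('tcp local',(s['tcp_pos']-seat)@x,(s['tcp_pos']-seat)@y)
for n in('w10','c10','s10'):
    z=load(f'pics/{n}.npz'); P=pts(z,hsv(z,-6,5,150,50)); P=P[(abs(P[:,0]-.445)<.05)&(abs(P[:,1]+.106)<.06)&(P[:,2]>.12)]
    T=P[P[:,2]>.205]; r=cv2.minAreaRect((T[:,:2]*1000).astype(np.float32)) if len(T)>5 else None
    print(n,len(P),len(T),r,P[:,2].max(),np.median(T[:,2]) if len(T) else 0,'local y range',((P-seat)@y).min().round(4),((P-seat)@y).max().round(4))
a=cv2.imread('pics/s10.png')[90:230,200:340];b=cv2.imread('pics/c10.png')[130:310,170:370]
cv2.imwrite('pics/cc10.png',np.hstack([cv2.resize(a,(384,384)),cv2.resize(b,(416,384))]))
E
```

```text
t: 14.0
tcp_pos: [0.4436, -0.1027, 0.1814]
tool_rot: [0.772, 0.635, -0.0, -0.001]
force: [0.1, 1.0, -2.0]
finger_gap: 0.31
14.0 [ 0.4436 -0.1027  0.1814] 0.013
14.05 [ 0.4437 -0.1026  0.1817] 0.01
14.1 [ 0.4439 -0.1026  0.1819] 0.005
shift [-0.0307  0.9674  0.0099] turn [-1.0e-04 -7.0e-05  1.7e-04] rows>= 1.9
tcp local -0.09674592180624979 0.0024587426131218444
w10 8846 7720 ((443.4617919921875, -101.9546127319336), (60.13345718383789, 27.563308715820312), 79.44468688964844) 0.2113203324474629 0.20920444633103819 local y range -0.027 0.0336
c10 245 208 ((444.1407470703125, -106.03890991210938), (58.26361846923828, 24.15458106994629), 71.502197265625) 0.24589656079470684 0.21051113714215583 local y range -0.0302 0.0279
s10 165 105 ((444.38653564453125, -97.14881896972656), (55.01103973388672, 26.16075897216797), 84.9037094116211) 0.21433802785985812 0.21159459313128737 local y range -0.0196 0.0354
```

View pics/w10.png

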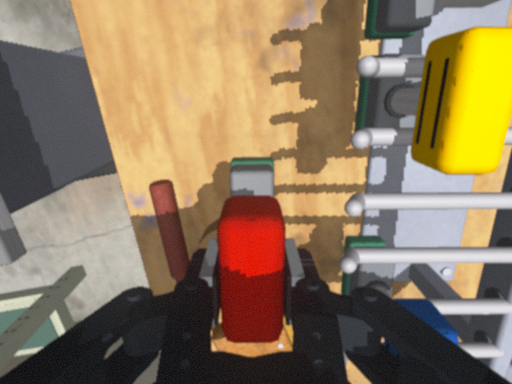

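View pics/cc10.png

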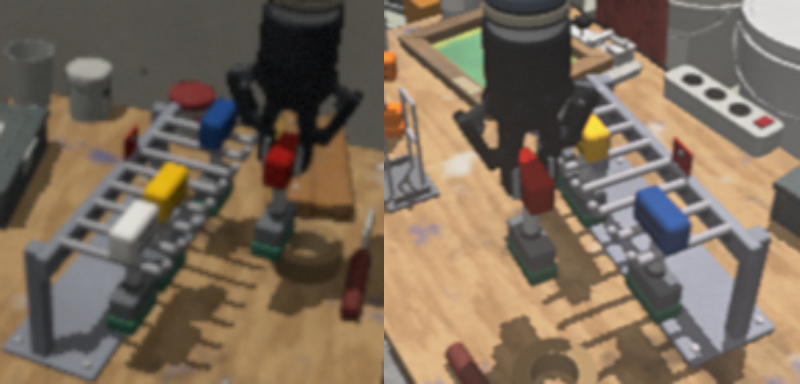

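```bash
python3 - <<'E'
from h import *
y=np.array([np.cos(np.radians(78.9)),np.sin(np.radians(78.9)),0]); x=np.array([y[1],-y[0],0]); seat=np.array([.5385,-.1238,.168])
z=load('pics/w10.npz')
P=plane(z,[[353,205],[347,258],[365,67],[360,138],[440,202],[440,255]],.155); q=P-seat; print(np.c_[q@x,q@y].round(4))
A=pts(z,np.ones(z['d'].shape,bool)); L=np.c_[(A-seat)@x,(A-seat)@y,A[:,2]]
for lo,hi in((-.03,-.006),(.006,.03)):
    k=(L[:,0]>-.03)&(L[:,0]<.02)&(L[:,2]>.143)&(L[:,2]<.156)&(L[:,1]>lo)&(L[:,1]<hi); print(np.percentile(L[k],[2,50,98],axis=0).round(4))
E
```

```text
[[-0.0409  0.0189]
 [-0.0413 -0.0143]
 [-0.0419  0.091 ]
 [-0.0408  0.0563]
 [ 0.0074  0.0208]
 [ 0.0133 -0.0123]]
[[-0.029  -0.0212  0.1436]
 [-0.0046 -0.0158  0.1479]
 [ 0.0188 -0.0128  0.1497]]
[[-0.0291  0.0141  0.144 ]
 [-0.005   0.0195  0.148 ]
 [ 0.0188  0.0229  0.1497]]
```

```bash
python3 -m inch '[[1,[-0.026,0.1,0],[0,0,0]],[1,[-0.026,0.2,0],[0,0,0]],[1,[-0.026,0.3,0],[0,0,0]],[1,[-0.026,0.36,0],[0,0,0]],[1,[-0.026,0.36,0],[0,0,0]],[1,[-0.026,0.36,0],[0,0,0]]]'
python3 snap.py wrist w11;python3 snap.py scene c11
python3 - <<'E'
from h import *; from station import *
s=sense()
y=np.array([np.cos(np.radians(78.9)),np.sin(np.radians(78.9)),0]); x=np.array([y[1],-y[0],0]); seat=np.array([.5385,-.1238,.168])
print('tcp local',(s['tcp_pos']-seat)@x,(s['tcp_pos']-seat)@y,s['tcp_pos'])
for n in('w11',):
    z=load(f'pics/{n}.npz'); P=pts(z,hsv(z,-6,5,150,50)); P=P[(P[:,2]>.205)&(P[:,2]<.22)]; q=P-seat
    print(np.percentile(np.c_[q@x,q@y],[.5,50,99.5],axis=0),cv2.minAreaRect((P[:,:2]*1000).astype(np.float32)))
    A=pts(z,np.ones(z['d'].shape,bool)); L=np.c_[(A-seat)@x,(A-seat)@y,A[:,2]]
    for lo,hi in((-.03,-.006),(.006,.03)):
        k=(L[:,0]>-.03)&(L[:,0]<.05)&(L[:,2]>.143)&(L[:,2]<.156)&(L[:,1]>lo)&(L[:,1]<hi); print(k.sum(),np.percentile(L[k],[2,50,98],axis=0).round(4) if k.any() else'')
a=cv2.imread('pics/w11.png');b=cv2.imread('pics/c11.png')[150:290,200:340]
cv2.imwrite('pics/cc11.png',np.hstack([cv2.resize(a,(400,300)),cv2.resize(b,(300,300),interpolation=cv2.INTER_CUBIC)]))
E
```

```text
t: 14.75
tcp_pos: [0.4791, -0.1131, 0.1818]
tool_rot: [0.772, 0.635, -0.0, -0.0]
force: [0.2, 0.0, -2.2]
finger_gap: 0.316
14.75 [ 0.4791 -0.1131  0.1818] 0.016
14.8 [ 0.4787 -0.113   0.1818] 0.008
tcp local -0.06078222617476402 -0.0009404710512577729 [ 0.47867379 -0.11302096  0.18183934]
[[-0.07420138 -0.02863912]
 [-0.06097231  0.00415522]
 [-0.0474331   0.02885776]] ((478.8252258300781, -112.148681640625), (60.0489387512207, 27.52960968017578), 79.98357391357422)
1999 [[-0.0264 -0.0218  0.1436]
 [ 0.0114 -0.0157  0.1478]
 [ 0.0484 -0.0128  0.1496]]
2301 [[-0.0285  0.0137  0.144 ]
 [ 0.0096  0.0194  0.148 ]
 [ 0.0486  0.023   0.1497]]
```

View pics/cc11.png

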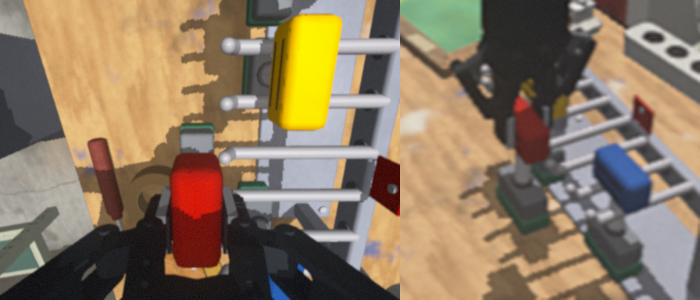

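The grip is within 1 mm of the fork's centre line and aligned. Driving in along the prongs.

```bash
python3 -m inch '[[1,[0,0.06,0],[0,0,0]],[1,[0,0.14,0],[0,0,0]],[1,[0,0.22,0],[0,0,0]],[1,[0,0.3,0],[0,0,0]],[1,[0,0.38,0],[0,0,0]],[1,[0,0.46,0],[0,0,0]],[1,[0,0.54,0],[0,0,0]],[1,[0,0.61,0],[0,0,0]],[1,[0,0.61,0],[0,0,0]],[1,[0,0.61,0],[0,0,0]]]'
python3 snap.py wrist w12;python3 snap.py scene c12;python3 snap.py side s12
python3 - <<'E'
from h import *; from station import *
s=sense()
y=np.array([np.cos(np.radians(78.9)),np.sin(np.radians(78.9)),0]); x=np.array([y[1],-y[0],0]); seat=np.array([.5385,-.1238,.168])
print('tcp local',(s['tcp_pos']-seat)@x,(s['tcp_pos']-seat)@y,s['tcp_pos'])
a=cv2.imread('pics/w12.png');b=cv2.imread('pics/c12.png')[150:290,200:340];c=cv2.imread('pics/s12.png')[90:210,220:340]
cv2.imwrite('pics/cc12.png',np.hstack([cv2.resize(t,(w,266),interpolation=cv2.INTER_CUBIC) for t,w in((a,266),(b,266),(c,266))]))
E
```

```text
t: 15.85
tcp_pos: [0.5389, -0.1249, 0.1818]
tool_rot: [0.772, 0.635, -0.0, -0.0]
force: [-0.1, -0.0, -1.5]
finger_gap: 0.314
15.85 [ 0.5389 -0.1249  0.1818] 0.014
15.9 [ 0.5387 -0.1248  0.1818] 0.007
15.95 [ 0.5386 -0.1248  0.1819] 0.003
tcp local 0.0002751322607868109 -0.0009863836407512192 [ 0.53858008 -0.1248209   0.18191563]
```

View pics/cc12.png

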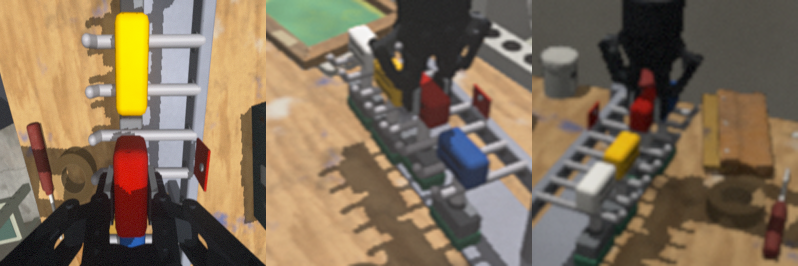

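In position with no contact. Lowering onto the prongs.

```bash
python3 -m inch '[[1,[0,0,0.06],[0,0,0]],[1,[0,0,0.12],[0,0,0]],[1,[0,0,0.17],[0,0,0]],[1,[0,0,0.21],[0,0,0]],[1,[0,0,0.225],[0,0,0]],[1,[0,0,0.235],[0,0,0]],[1,[0,0,0.235],[0,0,0]]]'
python3 -m inch '[[1,[0,0,0.01],[0,0,0]],[1,[0,0,0.02],[0,0,0]],[1,[0,0,0.02],[0,0,0]]]'
```

```text
t: 16.7
tcp_pos: [0.5392, -0.1251, 0.1584]
tool_rot: [0.772, 0.635, -0.0, -0.0]
force: [-0.1, -1.2, -1.5]
finger_gap: 0.316
t: 17.0
tcp_pos: [0.5393, -0.1251, 0.1568]
tool_rot: [0.772, 0.635, 0.0, 0.0]
force: [1.3, -0.1, -1.2]
finger_gap: 0.317
```

```bash
python3 -m inch '[[1,[0,0,0.01],[0,0,0]],[1,[0,0,0.015],[0,0,0]],[1,[0,0,0.015],[0,0,0]]]'
```

```text
t: 17.3
tcp_pos: [0.5393, -0.1251, 0.1567]
tool_rot: [0.772, 0.636, 0.0, 0.001]
force: [-2.1, 1.7, 7.7]
finger_gap: 0.316
```

Seated at TCP z = 0.1567, as predicted. Easing off, opening halfway, then withdrawing straight up.

```bash
python3 -m inch '[[1,[0,0,-0.01],[0,0,0]],[1,[0,0,-0.01],[0,0,0]],[0.2,[0,0,-0.01],[0,0,0]],[0,[0,0,-0.01],[0,0,0]],[-0.2,[0,0,-0.01],[0,0,0]],[-0.2,[0,0,-0.01],[0,0,0]],[-0.2,[0,0,-0.01],[0,0,0]],[-0.2,[0,0,-0.01],[0,0,0]]]'
python3 snap.py wrist w13;python3 snap.py scene c13
python3 - <<'E'
import cv2,numpy as np
a=cv2.imread('pics/w13.png');b=cv2.imread('pics/c13.png')[150:290,200:340]
cv2.imwrite('pics/cc13.png',np.hstack([cv2.resize(a,(400,300)),cv2.resize(b,(300,300),interpolation=cv2.INTER_CUBIC)]))
E
```

```text
t: 18.1
tcp_pos: [0.5391, -0.125, 0.1559]
tool_rot: [0.772, 0.635, -0.0, -0.0]
force: [0.1, 0.6, -0.7]
finger_gap: 0.599
18.1 [ 0.5391 -0.125   0.1559] 0.003
18.15 [ 0.5391 -0.125   0.1559] 0.002
```

View pics/cc13.png

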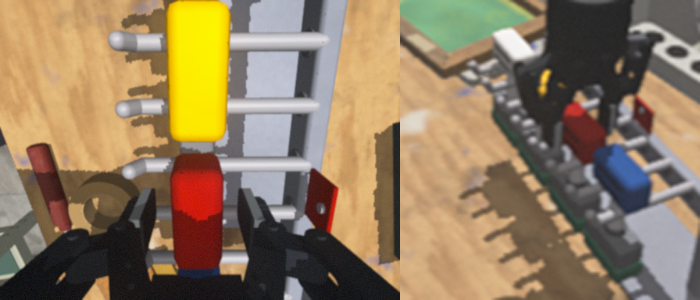

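The jaws are clear of both faces. Raising the arm and backing away.

```bash
python3 -m inch '[[-0.2,[0,0,-0.1],[0,0,0]],[-0.2,[0,0,-0.25],[0,0,0]],[-0.2,[0,0,-0.5],[0,0,0]],[-0.2,[0,0,-0.8],[0,0,0]],[-0.2,[0,0,-1],[0,0,0]],[-0.2,[0,0,-1],[0,0,0]]]'
python3 -m inch '[[-0.2,[0,-0.3,-0.2],[0,0,0]],[-0.2,[0,-0.7,-0.3],[0,0,0]],[-0.2,[0.1,-1,-0.3],[0,0,0]],[-0.2,[0.2,-1,-0.3],[0,0,0]],[-0.2,[0.2,-1,-0.3],[0,0,0]],[-0.2,[0.2,-1,-0.3],[0,0,0]]]'
python3 snap.py wrist w14;python3 snap.py scene c14; python3 snap.py side s14
python3 - <<'E'
from h import *
y=np.array([np.cos(np.radians(78.9)),np.sin(np.radians(78.9)),0]); x=np.array([y[1],-y[0],0]); seat=np.array([.5385,-.1238,.168])
a=cv2.imread('pics/c14.png')[150:290,200:340];b=cv2.imread('pics/s14.png')[90:210,220:340];c=cv2.imread('pics/w14.png')
cv2.imwrite('pics/cc14.png',np.hstack([cv2.resize(t,(266,266),interpolation=cv2.INTER_CUBIC) for t in(a,b,c)]))
for c,a in dict(red=(-6,5,150,50),yellow=(20,32,150,100),blue=(105,125,130,40)).items():
  for n in('scene0','side0','c14','s14','w14'):
    z=load(f'pics/{n}.npz'); P=pts(z,hsv(z,*a)); q=P-seat; L=np.c_[q@x,q@y,P[:,2]]; k=(abs(L[:,0])<.05)&(abs(L[:,1])<.12)&(L[:,2]>.178)&(L[:,2]<.2)
    if c=='red' and n[-1]=='0' or k.sum()<10: continue
    r=cv2.minAreaRect((L[k,:2]*1000).astype(np.float32)); print(c,n,k.sum(),np.round(r[0],1),np.round(r[1],1),round(r[2],1),np.median(L[k,2]).round(4))
E
```

```text
t: 18.8
tcp_pos: [0.5412, -0.1259, 0.2599]
tool_rot: [0.772, 0.635, 0.002, 0.004]
force: [-0.2, -0.5, -0.2]
finger_gap: 0.6
t: 19.4
tcp_pos: [0.4457, -0.0865, 0.2859]
tool_rot: [0.772, 0.636, 0.0, 0.0]
force: [0.3, 0.3, 0.5]
finger_gap: 0.601
19.4 [ 0.4457 -0.0865  0.2859] 0.014
19.45 [ 0.4459 -0.0867  0.2858] 0.006
19.5 [ 0.4459 -0.0867  0.2857] 0.003
red c14 245 [-0.2 -4.3] [26.4 56.9] 1.1 0.1854
red s14 119 [-2.3  1.6] [25.5 58.7] 2.0 0.1863
red w14 2236 [-0.8 -0.9] [26.2 60.8] 1.3 0.1842
yellow scene0 224 [-0.4 73.7] [63.  26.8] 87.7 0.1849
yellow side0 135 [-0.3 76.7] [58.8 27.4] 89.5 0.1865
yellow c14 220 [-0.3 71.3] [58.7 26. ] 88.7 0.1849
yellow s14 139 [-1.2 76.1] [25.1 61.5] 1.0 0.1863
yellow w14 2909 [-0.4 73.9] [59.9 27.2] 89.7 0.1843
blue scene0 244 [  1.7 -77.2] [54.6 24.1] 89.4 0.1856
blue side0 99 [ -0.4 -70. ] [25.8 54.9] 2.7 0.1866
blue c14 249 [  1.1 -76.6] [22.9 56. ] 1.4 0.1856
blue s14 95 [ -0.7 -68.2] [52.2 26.2] 88.8 0.1863
blue w14 914 [  0.5 -61.7] [25.6 38.7] 0.7 0.1841
```

View pics/cc14.png

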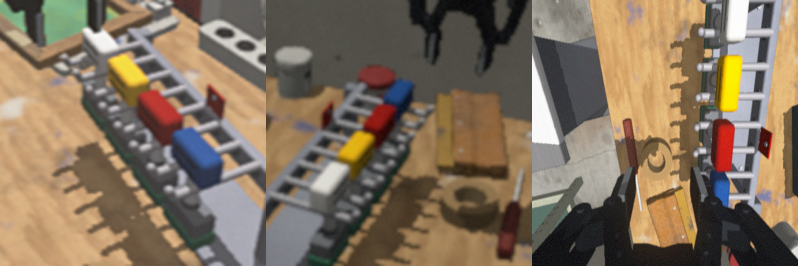

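The red scrubber hangs on the fork under the tag: local x −1 mm, y −1 mm, top level with its neighbours, yaw about 1°. The neighbours haven't moved, and the arm is clear and still.

```bash
python3 -c "
from station import *
s=sense();print(s['t'],s['force'],abs(s['qd']).max());print(sign_off())"
```

```text
19.55 [1.12032176 0.08099786 0.08994915] 0.005788385641653054
the job is handed in; nothing more can be done
None
```

The red scrubber is hanging on the red-tagged hook, and I handed the job in at 19.55 s of the 46 s allowed. No verdict was reported.

**What I did:** I lifted it out of the stand by the ends of its grip and stood it on the bench at about (0.42, 0.03), roughly 150 mm from the stand. I let go completely, gripped it again front to back, brought it in over the fork tips and lowered it onto the prongs. The jaws then opened and the arm backed away.

**Last checks:**
- **Position:** the grip is about 1 mm from the seat in both horizontal directions, from the wrist camera. Its top is at about 0.185 m, level with its neighbours (0.186 m expected), and it is turned about 1° from the rack line.
- **Neighbours:** yellow and blue measured within about 2.5 mm of where they started. White looked in place in the pictures, but I did not re-measure it.
- **Arm:** it stands still and clear of everything. The last force reading was about 1 N, the same size as its free-air noise.
- **Uprightness:** I judged this from the pictures and the level top; I did not measure the tilt angle.

**Disagreements:**
- The scene and side cameras differ by several mm along the rack (red −4.3 and +1.6 mm, wrist −0.9 mm), because each sees a different end of the grip.
- The arm pressed on the bench with about 30 N for a moment when setting the scrubber down, and I eased it off before opening the jaws.

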